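Shut and bolt the tilt-out games bin

TASK

Push the tilt-out bin fully shut, then slide the bolt on top of its case by the black grip all the way to its end stop, so that the bolt runs through the keeper and locks the bin. Leave the other things on the shelf where they are.

Things in the scene. Friction and masses are not known exactly. Their poses are not given: they have to be found in the camera images.
- unit: White ABS case of the tilt-out bin, fixed to the shelf: 170 mm deep (own x), 360 wide (own y), 200 high. Origin: centre of its underside, on the shelf. Own -x is the front, turned roughly to the robot; own +y is to the left as the robot sees it; z up. The flat top carries a steel slide bolt parallel to the front, its centre line at own x = -45 mm; a loose remote lies on the rear half.
- bin (a joint): Tilt of the bin, rad: 0 fully shut, up to 0.45 tipped out towards the robot. Hinge line along the case's own y at own x = -60 mm, z = 35 mm. Stiff hinge (friction, no spring): the bin mostly stays where it is left; 2 to 6 N at the lip moves it. Its front panel, 356 mm wide, 10 thick, stands upright when shut: case's own x = -95 to -85 mm, z = 20 to 228 mm.
- bin_lip (a point): Middle of the front face of the bin's pull lip, a white ledge 150 mm wide, 12 high, standing 15 mm out from the top of the front panel. Moves with the bin: shut, it is at own x = -110, y = 0, z = 222 mm of the case; tipped out, it is nearer to the robot and lower. Axes: the case's when shut.
- keeper (a point): Lower end of the leg of the steel keeper hook, which reaches back over the case from the top of the bin's front panel, 25 mm wide; moves with the bin. Shut, it is at own x = -24, y = 87.5, z = 203 mm of the case, and the bolt slides through under the hook, in front of the leg. A bolt thrown while the bin is tipped out blocks the hook: the bin cannot shut.
- bolt (a joint): Travel of the slide bolt, m: 0 fully drawn back, 0.060 at its end stop (locked, its end through the keeper hook); it moves along own +y of the case. About 3 N of friction, no spring; it stays where it is left. Two guide straps hold it, 16 mm above the case's top, centred at own y = -102 and +42 mm.
- bolt_grip (a point): Middle of the top face of the bolt's black grip, an upright paddle 50 mm long (own x of the case), 14 mm thick (own y), standing 43 mm above a low foot 36 x 72 mm (x, y); the paddle's top is 265 mm and the foot's top 222 mm above the shelf. Moves with the bolt. Axes are those of the case.
- jar: Closed white ceramic jar, 100 mm across, 120 mm high, standing beside the case (either side). Origin: centre of its underside.
- tumbler: Glass tumbler, 80 mm across, 105 mm high, standing beside the case (the other side). Origin: centre of its underside.
- remote: Black remote, 170 x 44 x 18 mm (its x, y, z), lying on the rear half of the case's top. Origin: centre of its underside.
- maraca_a: Grey plastic maraca-shaped motion controller, about 207 mm long along its x (head, 68 mm across, to +x), lying on the shelf at the left of the case. Origin: on the shelf under its middle.
- maraca_b: The same kind of maraca-shaped controller, lying at the right of the case.
- opener: Flat stainless bottle opener, 170 x 42 x 5 mm, lying on the shelf in front of the case at the right. Origin: centre of its underside, x along it.
- coasters: Stack of round coasters, 96 mm across, 30 mm high, in front of the case at the left. Origin: centre of its underside.

How it is judged:
On the way:
1. the bin is pushed shut (within 0.04 rad) while the bolt is still drawn back (travel under 25 mm) (value of joint bin below 0.04 rad and value of joint bolt below 0.025 m), for 0.2 s.
At the end, for the whole second after the job is handed in: The bin is shut (within 0.04 rad, about 7 mm at the lip), the bolt is within 4 mm of its end stop, through the keeper, and both are at rest (value of joint bin below 0.04 rad and value of joint bolt above 0.056 m and velocity of joint bolt between -0.01 and 0.01 m/s and velocity of joint bin between -0.05 and 0.05 rad/s); the robot touches nothing.
It fails at once if the jar or the tumbler is moved by more than 40 mm or tipped over (distance of any of jar, tumbler from where it was at the start of the episode above 0.04 m or angle between any of jar, tumbler's own z axis and vertical above 0.5 rad).
It fails at once if the remote is moved by more than 40 mm or tipped over (distance of remote from where it was at the start of the episode above 0.04 m or angle between remote's own z axis and vertical above 0.5 rad).
It fails at once if a maraca controller is moved by more than 40 mm or tipped over (distance of any of maraca_a, maraca_b from where it was at the start of the episode above 0.04 m or angle between any of maraca_a, maraca_b's own z axis and vertical above 0.5 rad).
It fails at once if the opener or the coasters are moved by more than 40 mm or tipped over (distance of any of opener, coasters from where it was at the start of the episode above 0.04 m or angle between any of opener, coasters's own z axis and vertical above 0.5 rad).
It also fails if it takes over 45 s, if anything falls off the work surface, if the arm or the gripper's body presses on something with over 40 N, if the wrist force passes 120 N, or if a joint passes its speed limit or range.

ROBOT

A 6-joint arm with a two-finger parallel gripper is mounted at the origin on the work surface. World frame = base frame: x ahead of the robot, y to its left, z up, the work surface at z = 0. Lengths are in m, angles in rad, forces in N, time in s.
With the tool pointing down it reaches from about 0.225 to 0.725 m from the base axis. Payload 3.1 kg.
Tool frame: the origin (TCP) lies at the very end of the fingers, on their centre line; the grasp point (between the pads) lies 19 mm behind it; z points along the fingers, y is the line along which they close (so a half turn about z gives the same grasp; the last joint's range is limited). The gripper opens to 85 mm and grips with 20 to 120 N. Pads are 22 mm wide; open, the fingers measure 114 mm over their backs; the gripper's body (76 mm by 85 mm) begins 54 mm behind the grasp point. The pads swing forward as they close: fully open they stand 13 mm farther back than shut.
Start: joints at [1.185, 0.048, 0.099, 1.622, 0, 1.443], TCP at [0.134, 0.508, 0.231] pointing down, gripper open.
Joint ranges: [-2.91, 2.91], [-0.99, 1.94], [-1.21, 1.42], [-2.12, 2.29], [-1.49, 1.47], [-3.14, 3.14]. Speed limits (rad/s): [2.79, 2.79, 3.14, 3.14, 3.14, 3.14].

INTERFACE

Orientations are given as a unit quaternion [w, x, y, z].
In Python, from rig import env gives the robot as it stands. Calls block until the motion is done:
- env.move_to(position, orientation): joint-space move of the TCP to a pose.
- env.line_to(position, frame=None, speed=0.15, threshold=None): straight line of the TCP; frame=None keeps the orientation; speed is the mean speed in m/s. With threshold (N) it stops when the force on the tool has changed by that much, and returns True; else False.
- env.move_j(angles): joint-space move.
- env.move_gripper(opening, force=None): finger opening in m; force is the grip in N (None keeps the last); returns when the fingers have stopped.
- env.sleep(seconds).
- env.solve_ik(position, orientation): joint angles nearest the present ones, or None.
- env.get_state(): the state.
- env.camera(name): name is "scene" or "top" or "wrist"; returns the picture (420x560x3 uint8, red, green, blue); there is no depth.
- env.camera_model(name): a dict with "fx", "fy", "cx", "cy" (pixels), "k1" (the pictures are not rectified: a ray, as slopes to the right and down, at radius r is drawn at 1 + k1 r^2 times it, then the intrinsics apply), "camera_from_world" (4x4, takes a point from world to camera coordinates). Camera axes: x right, y up, looking along -z (the intrinsics and any distortion apply to the point x, -y, -z); pixel columns grow to the right and rows downward; lengths in m; the calibration is good to about 2 mm. A picture is of the moment at which its call begins: read the wrist's pose just before it. camera_model takes no time and is no camera call; for the wrist camera it gives the pose at the moment of the call.
A pose or a line that the arm cannot do raises env.PlanningError and nothing moves.
- env.sign_off(): hands the job in; it is judged then, once.
The state is a dict: "t": time; "q": joint angles; "joint_vel": joint speeds; "joint_efforts": joint torques, N m; "tool_pos": TCP position; "orientation": TCP orientation; "wrist_force": force on the tool from outside, world axes, zero at the start; "ft_torque": the same for the moment, N m; "finger_gap": finger opening in m; "gripper_force": force on a finger pad.
Only numpy, scipy, OpenCV 4.12 (cv2) and the standard library are available. Lean on these libraries where they do the work, as an engineer would, in place of code of your own. Each camera call takes 0.05 s, during which the arm holds its last target. There are 200 camera calls.

## Working session

There is one attempt and no reset: what is moved stays moved. The work goes in short steps, each a Python script; the robot and the scene stay as the last script left them, time stands still between calls to the robot, and variables do not carry over. Pictures are saved under pics/ and viewed, at most 10 in all, crops included, and the job is handed in when it is done.

```bash
mkdir -p pics
python3 - <<'E'
from rig import env
import cv2
for n in("scene","top"):
    cv2.imwrite(f"pics/{n}0.png",cv2.resize(env.camera(n),(800,600),interpolation=cv2.INTER_CUBIC)[:,:,::-1])
    print(n,env.camera_model(n))
E
```

```text
scene {'fx': 391.95100591124975, 'fy': 391.95100591124975, 'cx': 281.43062104479594, 'cy': 209.69666761393077, 'k1': -0.043432371145633475, 'camera_from_world': array([[ 0.36315604,  0.93167979, -0.00951085, -0.20884084],
       [-0.88066799,  0.34656937,  0.32297611,  0.43083581],
       [ 0.30420648, -0.10891482,  0.94635933, -1.36862696],
       [ 0.        ,  0.        ,  0.        ,  1.        ]])}
top {'fx': 442.5671363026368, 'fy': 442.5671363026368, 'cx': 277.2689116253773, 'cy': 215.99865231716672, 'k1': -0.09702230802070845, 'camera_from_world': array([[-0.12729198, -0.9918528 , -0.00497784,  0.07721499],
       [ 0.96672579, -0.12518687,  0.22309077, -0.58702071],
       [-0.22189637,  0.02358546,  0.97478497, -1.39902219],
       [ 0.        ,  0.        ,  0.        ,  1.        ]])}
```

View pics/scene0.png

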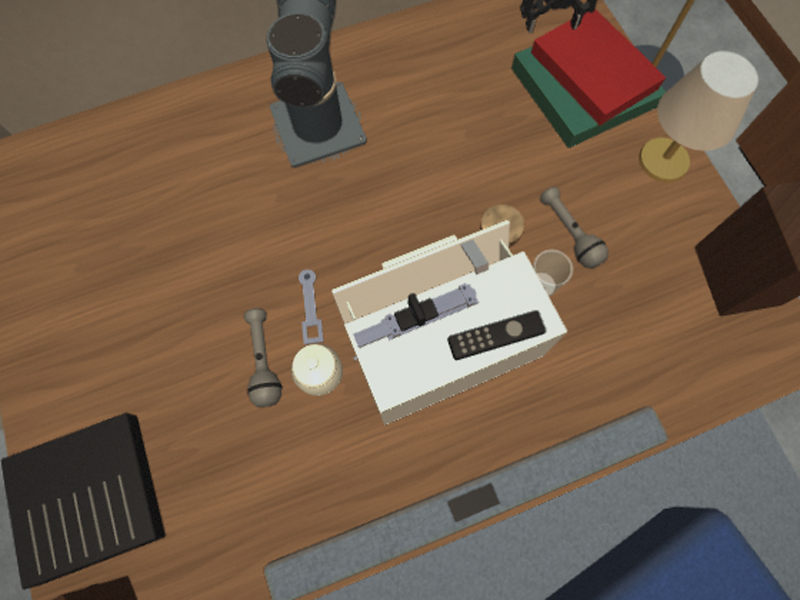

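View pics/top0.png

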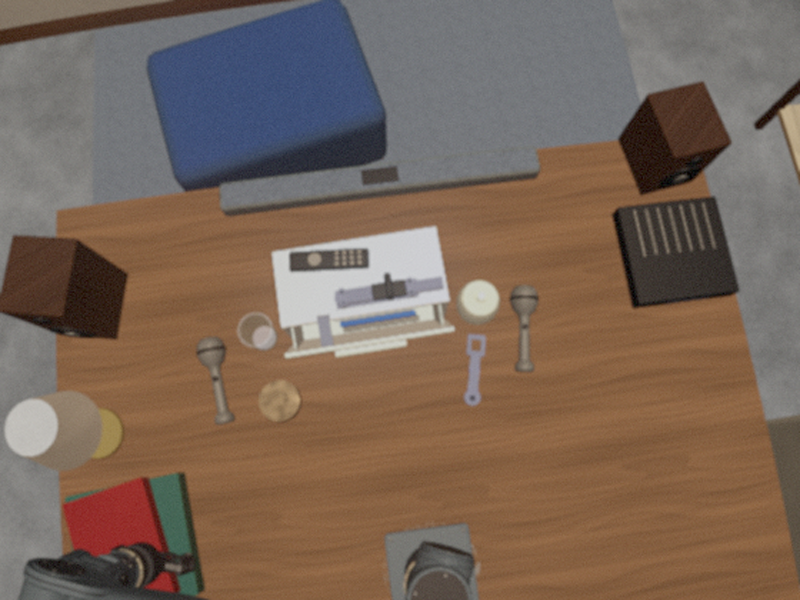

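The scene and top views show the case turned slightly, with the bin tipped out and the bolt grip near (413,305) in the scene view. I'll take enlarged crops for accurate pixels.

Run:
```python
import cv2,numpy as np
for n,(x,y) in {"scene":(220,140),"top":(180,150)}.items():
    im=cv2.resize(cv2.imread(f"pics/{n}0.png"),(560,420),interpolation=cv2.INTER_AREA)
    w,h=(200,160) if n=="scene" else (160,110)
    cv2.imwrite(f"pics/{n}c.png",cv2.resize(im[y:y+h,x:x+w],None,fx=3.75 if n=="scene" else 5,fy=3.75 if n=="scene" else 5,interpolation=cv2.INTER_CUBIC))
```

```text
(no output)
```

View pics/scenec.png

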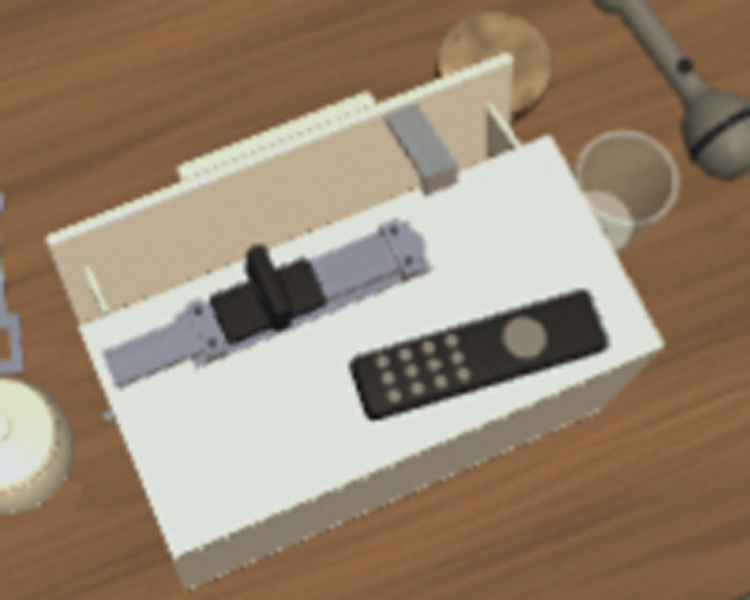

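View pics/topc.png

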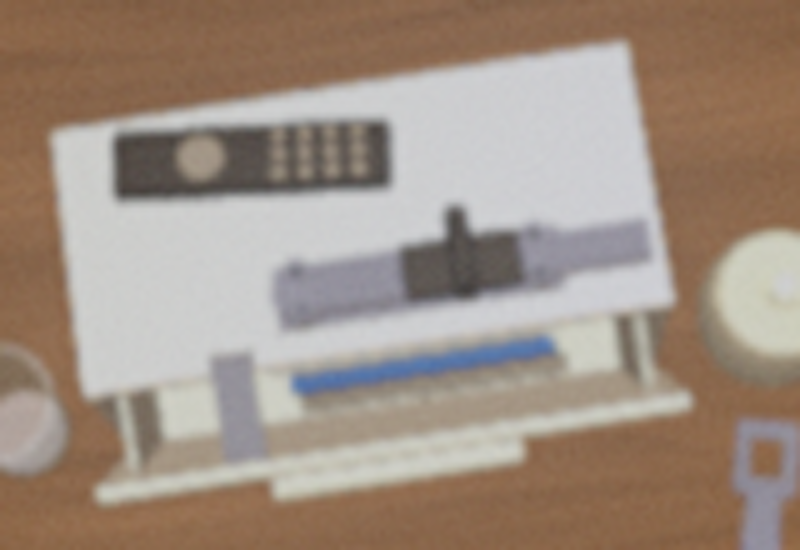

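In the scene crop, the case-top corners are (82,325), (550,140), (663,347) and (178,555), with the foot around (268,300). In the top crop they are (85,397), (675,303), (628,40) and (52,130), and the lip edge runs (275,498)–(522,462). I'll fit the case pose, bin tilt and grip position together.

```bash
cat > h.py <<'E'
from rig import env
import numpy as np
from scipy.optimize import least_squares
def proj(n,P):
    m=env.camera_model(n);P=np.atleast_2d(P)
    c=P@m["camera_from_world"][:3,:3].T+m["camera_from_world"][:3,3]
    a=c[:,0]/-c[:,2];b=-c[:,1]/-c[:,2];d=1+m["k1"]*(a*a+b*b)
    return np.c_[m["fx"]*a*d+m["cx"],m["fy"]*b*d+m["cy"]]
def world(pose,L):
    x,y,w=pose[:3];L=np.atleast_2d(L);c,s=np.cos(w),np.sin(w)
    return np.c_[x+c*L[:,0]-s*L[:,1],y+s*L[:,0]+c*L[:,1],L[:,2]]
def binpt(L,t):  # tilt about (-.06,.035), towards -x
    L=np.array(np.atleast_2d(L),float);x=L[:,0]+.06;z=L[:,2]-.035
    return np.c_[-.06+x*np.cos(t)-z*np.sin(t),L[:,1],.035+z*np.cos(t)+x*np.sin(t)]
E
cat > fit.py <<'E'
from h import *
pix={"scene":lambda a:np.array(a)/3.75+[220,140],"top":lambda a:np.array(a)/5+[180,150]}
case=[(-.085,-.18,.2),(-.085,.18,.2),(.085,.18,.2),(.085,-.18,.2)]
C={"scene":[(82,325),(550,140),(663,347),(178,555)],"top":[(675,303),(85,397),(52,130),(628,40)]}
B=[(-.11,-.075,.228),(-.11,.075,.228),(-.095,-.178,.228),(-.095,.178,.228)]
Bp={"scene":[(178,170),(368,95),(48,240),(512,56)],"top":[(522,456),(275,490),(690,402),(98,495)]}
F=[(-.018,-.036),(-.018,.036),(.018,.036),(.018,-.036)]
Fp={"scene":[(212,297),(305,260),(327,297),(220,342)],"top":[(522,290),(408,300),(402,247),(518,236)]}
def f(p):
    r=[]
    for n in pix:
        r+=[proj(n,world(p,case))-pix[n](C[n]), proj(n,world(p,binpt(B,p[3])))-pix[n](Bp[n]),
            proj(n,world(p,[(-.045+a,p[4]+b,.222) for a,b in F]))-pix[n](Fp[n])]
    return np.vstack(r)
s=least_squares(lambda p:f(p).ravel(),[.55,.05,0,.3,-.05],loss="soft_l1")
p=s.x;print(p);print(f(p).round(1).tolist())
print("lip",world(p,binpt((-.11,0,.222),p[3])),"lip shut",world(p,(-.11,0,.222)),"foot",world(p,(-.045,p[4],.222)))
for n in pix:
    q=proj(n,world(p,[(-.045-.025,p[4],.265),(-.045+.025,p[4],.265)]))
    print(n,"paddle top ends in crop", (q-pix[n]([0,0]))*(3.75 if n=="scene" else 5))
E
python3 fit.py
```

```text
[ 0.64630888  0.0731284   0.02749358  0.28504669 -0.05675851]
[[-2.5, -0.8], [-0.5, -2.4], [-0.2, -0.8], [-2.9, 0.1], [-1.4, -1.3], [0.1, -1.7], [-1.8, -1.2], [-0.9, -1.2], [-2.3, -1.2], [-0.7, -2.0], [-0.8, 0.7], [1.1, -0.4], [-0.4, -0.8], [-0.9, -1.4], [-0.5, -1.4], [-0.6, -0.8], [-0.2, -1.4], [-1.1, -0.4], [-0.1, -0.9], [-1.1, -1.1], [0.5, -2.6], [-0.7, -1.0], [-1.2, -2.0], [-0.6, -3.4]]
lip [[0.48580231 0.06871439 0.20039416]] lip shut [[0.53635045 0.07010449 0.222     ]] foot [[0.60288618 0.01515429 0.222     ]]
scene paddle top ends in crop [[249.03087032 241.88586059]
 [280.08695448 310.48478003]]
top paddle top ends in crop [[465.38819343 279.49146945]
 [452.22158357 196.71879815]]
```

The fit is good to a few mm: case at (0.646, 0.073), yaw 0.027, tilt 0.285, grip at own y ≈ -57 mm. Now I'll push the bin shut with closed fingers.

```bash
cat >> h.py <<'E'
POSE=[.6463,.0731,.0275]
def q_down(yaw): # tool z down, tool y along yaw+90 (mod pi)
    from scipy.spatial.transform import Rotation as R
    q=(R.from_euler("z",yaw)*R.from_euler("x",np.pi)).as_quat();return q[[3,0,1,2]]
def W(*l): return world(POSE,l)[0]
E
python3 - <<'E'
from h import *
s=env.get_state();print(s["t"],s["orientation"])
env.move_gripper(0.0)
up=W(-.24,0,.33)
best=None
for k in (0,np.pi):
    j=env.solve_ik(up,q_down(.0275+k));print(k,j)
    if j is not None and (best is None or abs(j[5])<abs(best[1][5])): best=(k,j)
q=q_down(.0275+best[0])
p=np.array(s["tool_pos"]);p[2]=.33;env.line_to(p,speed=.2)
env.move_to(up,q)
env.line_to(W(-.22,0,.187),speed=.15)
print(env.line_to(W(-.176,0,.187),speed=.06,threshold=15))
for l in [(-.12,0,.210)]:
    r=env.line_to(W(*l),speed=.05,threshold=20);print(r)
r=env.line_to(W(-.108,0,.210),speed=.02,threshold=14)
s=env.get_state();print(r,s["t"],s["tool_pos"],s["wrist_force"], "own x",world([0,0,-.0275],np.array([*(np.array(s["tool_pos"])[:2]-POSE[:2]),0]))[0])
import cv2
cv2.imwrite("pics/s1.png",cv2.resize(env.camera("scene")[130:310,200:440],(800,600),interpolation=cv2.INTER_CUBIC)[:,:,::-1])
E
```

```text
0.1 [-2.72920250e-04  1.28541669e-01  9.91703515e-01 -1.05023939e-03]
0 [-9.82306587e-04 -1.91965397e-01  7.29210542e-02  1.83568278e+00
  0.00000000e+00  3.11311035e+00]
3.141592653589793 [-9.82306587e-04 -1.91965397e-01  7.29210542e-02  1.83568278e+00
  0.00000000e+00 -2.84823066e-02]
False
False
True 7.0917 [0.52548879 0.06969219 0.20914189] [-0.19425651 -0.22085726  1.29650905] own x [-1.20859236e-01 -8.46304910e-05  0.00000000e+00]
```

View pics/s1.png

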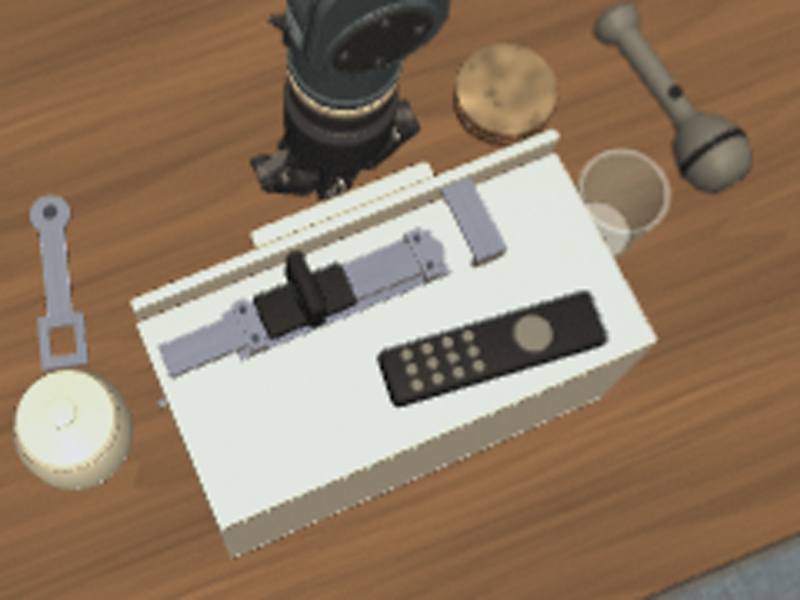

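The panel now stands along the case front, the hook lies over the top ending near (490,255), and the bolt hasn't moved. I'll push once more to confirm the hard stop, then throw the bolt from the right side of the paddle.

Run:
```python
from h import *
def own():
    p=np.array(env.get_state()["tool_pos"]);d=world([0,0,-.0275],np.array([*(p[:2]-POSE[:2]),p[2]]))[0];return d.round(4)
print(env.line_to(W(-.105,0,.210),speed=.03,threshold=22),own())
env.line_to(W(-.17,0,.21),speed=.15)
env.line_to(W(-.17,0,.34),speed=.2)
q=q_down(.0275+np.pi)
# tool y along own y: rotate by 90 so 22 mm width lies along own y
qs=[q_down(.0275+k) for k in(np.pi/2,-np.pi/2)]
js=[env.solve_ik(W(-.045,-.12,.34),a) for a in qs];print(js)
i=min((i for i in(0,1) if js[i] is not None),key=lambda i:abs(js[i][5]))
env.move_to(W(-.045,-.105,.34),qs[i])
print(env.line_to(W(-.045,-.105,.238),speed=.12,threshold=8),own())
s=env.line_to(W(-.045,.02,.238),speed=.04,threshold=14)
st=env.get_state();print(s,own(),st["t"],st["wrist_force"])
import cv2
cv2.imwrite("pics/s2.png",cv2.resize(env.camera("scene")[130:310,200:440],(800,600),interpolation=cv2.INTER_CUBIC)[:,:,::-1])
```

```text
True [-1.211e-01 -1.000e-04  2.077e-01]
[array([-0.1898993 ,  0.3453461 ,  0.664419  ,  1.88986923,  0.        ,
        1.35339702]), array([-0.1898993 ,  0.3453461 ,  0.664419  ,  1.88986923,  0.        ,
       -1.78819563])]
False [-0.0446 -0.105   0.2392]
True [-0.0454 -0.0174  0.2376] 13.125 [ 0.23527218 -0.9240779   1.19333475]
```

View pics/s2.png

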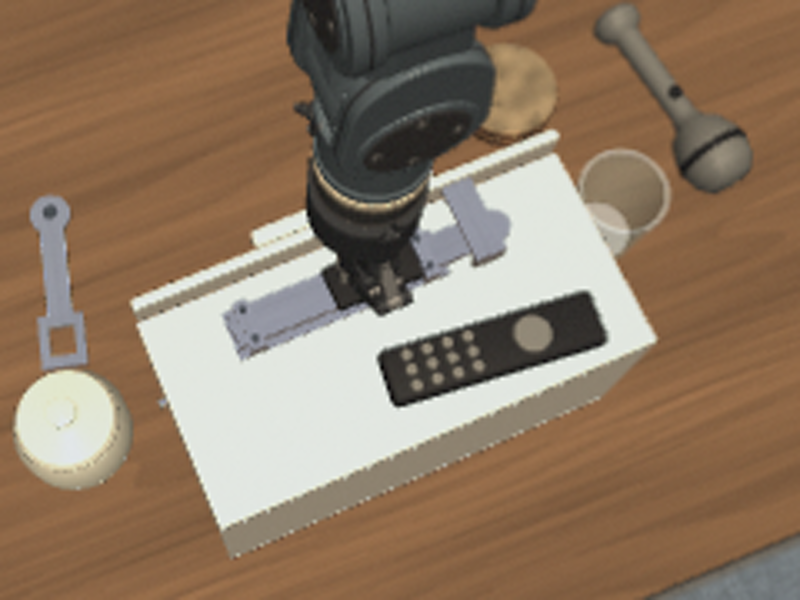

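The bolt end passes through the hook and shows beyond it near (500,225), so the travel is about 60 mm. I'll confirm with a harder push, back off, and check before handing in.

Run:
```python
from h import *
def own():
    p=np.array(env.get_state()["tool_pos"]);return world([0,0,-.0275],np.array([*(p[:2]-POSE[:2]),p[2]]))[0].round(4)
print(env.line_to(W(-.045,.02,.238),speed=.03,threshold=25),own())
env.line_to(W(-.045,-.05,.238),speed=.1)
env.line_to(W(-.045,-.05,.34),speed=.2)
env.line_to(W(-.24,-.05,.36),speed=.2)
s=env.get_state();print(s["t"],s["wrist_force"])
import cv2
cv2.imwrite("pics/s3.png",cv2.resize(env.camera("scene")[130:310,200:440],(800,600),interpolation=cv2.INTER_CUBIC)[:,:,::-1])
```

```text
True [-0.0463 -0.018   0.2365]
16.0417 [-0.6017325   0.61956299 -0.62680884]
```

View pics/s3.png

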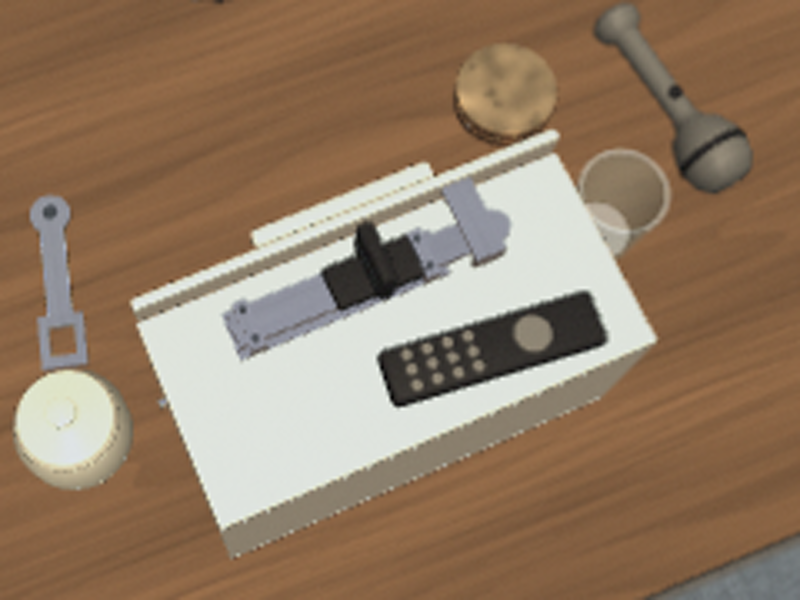

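The bin is shut, the bolt is through the hook at its end stop (end near (505,225)), the other things in view are unmoved, and the arm is clear.

```bash
python3 -c "
from rig import env
print(env.sign_off())"
```

```text
the job is handed in; nothing more can be done
None
```

The bin is fully shut and the bolt is at its end stop through the keeper; the last picture shows the other things in view unmoved, and I handed the job in at about 16 s (no verdict was returned).

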